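# Fit the handle to the pigment mill and check that the stone runs

### The arm

A 7-joint arm with a two-finger parallel gripper is mounted at the origin on the work surface. World frame = base frame: x ahead of the robot, y to its left, z up, the work surface at z = 0. Lengths are in m, angles in rad, forces in N, time in s.
With the tool pointing down it reaches from about 0.375 to 0.925 m from the base axis. Payload 3.1 kg.
Tool frame: the origin (TCP) lies between the finger pads; the fingertips stand 19 mm ahead of it and the grasp point (between the pads) is the TCP; z points along the fingers, y is the line along which they close (so a half turn about z gives the same grasp; the last joint's range is limited). The gripper opens to 85 mm and grips with 20 to 120 N. Pads are 22 mm wide; open, the fingers measure 114 mm over their backs; the gripper's body (76 mm by 85 mm) begins 54 mm behind the grasp point. The pads swing forward as they close: fully open they stand 13 mm farther back than shut.
Start: joints at [1.08, 0.383, 0.044, 1.598, -0.018, 1.161, -0.05], TCP at [0.249, -0.6, 0.25] pointing down, gripper open.
Joint ranges: [-2.61, 2.61], [-0.41, 2.15], [-1.48, 1.57], [0, 2.5], [-1.57, 4.71], [0.05, 1.97], [-2.85, 2.85]. Speed limits (rad/s): [2.79, 2.79, 3.14, 3.14, 3.14, 3.14, 3.14].

### API

Orientations are given as a unit quaternion [x, y, z, w].
In Python, from bench import move_ptp, movel, move_j, move_gripper, pause, inverse_kinematics, read_camera, camera_params, MotionError, sign_off, look_for, tip_of, read_time_s, read_qpos, read_joint_vel, read_effort, read_eef_pos, read_tcp_rot, read_ft_force, read_ft_torque, read_finger_gap, read_grasp_force gives the robot as it stands. Calls block until the motion is done:
- move_ptp(position, orientation): joint-space move of the TCP to a pose.
- movel(position, orientation=None, speed=0.15): straight line of the TCP; orientation=None keeps the orientation; speed is the mean speed in m/s.
- move_j(angles): joint-space move.
- move_gripper(opening, effort=None): finger opening in m; effort is the grip in N (None keeps the last); returns when the fingers have stopped.
- pause(seconds).
- inverse_kinematics(position, orientation): joint angles nearest the present ones, or None.
- read_camera(name): name is "side" or "top" or "wrist"; returns the picture (480x640x3 uint8, red, green, blue); there is no depth.
- camera_params(name): a dict with "K" (3x3 intrinsics, pixels), "dist_coeffs" ([k1, k2, p1, p2, k3] as OpenCV has them; the pictures are not rectified), "camera_from_world" (4x4, takes a point from world to camera coordinates). Camera axes: x right, y down, z forward; pixel columns grow to the right and rows downward; lengths in m; the calibration is good to about 2 mm. A picture is of the moment at which its call begins: read the wrist's pose just before it. camera_params takes no time and is no camera call; for the wrist camera it gives the pose at the moment of the call.
A pose or a line that the arm cannot do raises MotionError and nothing moves.
- sign_off(): hands the job in; it is judged then, once.
Trained networks look in the newest picture that a camera, given by its name, has taken for a name from the list of things; names that differ only in an ending like _2 or _b are one class to them, and where a whole thing is asked for, a point or a joint stands for the part that bears it (a point fixed in the world has none). Each returns a list of dicts, best first, with "confidence" (0 to 1); they miss things now and then, are a little off and sometimes report something else, mostly with a low value. They report only what shows in the picture. A call takes as long as a camera call. They do not tell look-alikes from the thing itself.
- look_for(camera, name): "at" ([column, row] in pixels, amid what is visible of it).
- tip_of(camera, name): "at" ([column, row] in pixels: a listed point, or the origin of a listed thing).
Readings, each from a call of its own:
- read_time_s(): time.
- read_qpos(): joint angles.
- read_joint_vel(): joint speeds.
- read_effort(): joint torques, N m.
- read_eef_pos(): TCP position.
- read_tcp_rot(): TCP orientation.
- read_ft_force(): force on the tool from outside, world axes, zero at the start.
- read_ft_torque(): the same for the moment, N m.
- read_finger_gap(): finger opening in m.
- read_grasp_force(): force on a finger pad.
Only numpy, scipy, OpenCV 4.12 (cv2) and the standard library are available. Lean on these libraries where they do the work, as an engineer would, in place of code of your own. Each camera call takes 0.05 s, during which the arm holds its last target. There are 200 camera calls.

### The job

Fit the turned wooden handle into its hole in the top stone of the marble pigment mill: feel for the hole gently, since the edge of the marble chips if it is jammed or pushed hard, and press the handle straight down until its collar sits on the stone. Then, holding it by that handle and not by the stone, turn the top stone at least a quarter turn, either way, to check that it runs free, and let go with the handle standing in its hole. Leave the bowls and the pestle where they are.

Things in the scene. Friction and masses are not known exactly. Their poses are not given: they have to be found in the camera images.
- mill: Marble hand mill, fixed to the table: round catch pan (332 mm across, 32 mm high) with a short pouring lip towards its -x, in it a bed stone, on that the top stone, a disc 240 mm across that turns. Origin on the upright spindle axis at table height, z up. In the top stone's middle is the eye, a 56 mm hole with the spindle's end and a steel cross bar in it; the handle hole is the smaller one.
- mill_top (a point): Point on the spindle axis at the height of the top stone's flat top, 106 mm above the table. The handle hole in that top is round, 25.6 mm across, blind, 38 mm deep, rim sharp (no chamfer), nominally 82 mm from the axis. The worn eye sits loosely on the spindle: in each run the top stone and its hole lie shifted up to 5 mm along and up to 5 mm across the hole's direction, not reported.
- runner (a joint): Turn of the top stone about the spindle, rad, anticlockwise from above, endless: the angle from the mill's +x axis to the nominal direction of the handle hole from the axis. The stone drags with 0.5 N m: about 6 N sideways at the handle turns it, it stays where left. Its shift stays the same in a run and goes round with it, so the hole runs on a circle about the spindle axis.
- rynd_end (a point): One end of the steel cross bar on the spindle, seen in the eye: 20 mm from the spindle axis towards the handle hole's nominal side, 96 mm above the table. Turns with the stone about the spindle.
- handle: Turned wooden handle, standing loose on its lower end; 107 mm long, about 80 g. Origin at the centre of the lower end face, z up along it. From below: plain round tenon 24 mm across, 0 to 34 mm; collar 38 mm across, 34 to 44 mm; straight round grip 30 mm across, 46 to 95 mm; domed end above it. Home, the collar lies on the stone and the origin is 72 mm above the table.
- bowl_pale: Bystander: turned marble bowl, 96 mm across, 50 mm high. Origin under its centre.
- bowl_dark: Bystander: dark stone bowl, 100 mm across, 52 mm high. Origin under its centre.
- bowl_small: Bystander: small marble bowl, 84 mm across, 46 mm high, left of the mill. Origin under its centre.
- bowl_wide: Bystander: wide dark stone bowl, 112 mm across, 55 mm high, left of the mill. Origin under its centre.
- pestle: Bystander: wooden pestle lying on the table, 147 mm long, up to 38 mm thick. Origin under its middle, length along x.
Things that resemble listed ones, but are neither listed nor needed, are in the scene too. What is shaped like the handle but purple is not meant.

How it is judged:
On the way, in this order (a step that is already met when the one before it is completed fails the run):
1. the handle is home in its hole: tenon fully in, collar down on the stone (z of handle in the frame of mill below 0.075 m and horizontal distance between handle and mill between 0.07 and 0.095 m and angle between handle's own z axis and vertical below 0.09 rad), for 0.2 s.
2. with the handle home, the top stone has been turned a quarter turn from where it started (all of step 1 and distance of rynd_end from where it was at the start of the episode above 0.027 m), for 0.1 s.
At the end, for the whole second after the job is handed in: The handle stands in its hole in the top stone, collar within 3 mm of the stone, tilted less than 0.09 rad, released and at rest; the stone was turned by at least a quarter turn (85 degrees counts) with the handle home, and is at rest (all of step 1 and contact force between the fingers and handle below 0.3 N and linear speed of handle below 0.02 m/s and velocity of joint runner between -0.05 and 0.05 rad/s); the robot touches nothing.
It fails at once if the handle is pressed or levered against the mill with more than 40 N (contact force between handle and mill above 40 N).
It fails at once if the gripper or arm pushes on the mill itself with more than 15 N (contact force between any of the fingers, the arm and mill above 15 N).
It fails at once if a bowl or the pestle is moved by more than 30 mm (distance of any of bowl_pale, bowl_dark, bowl_small, bowl_wide, pestle from where it was at the start of the episode above 0.03 m).
It also fails if it takes over 72 s, if anything falls off the work surface, if the arm or the gripper's body presses on something with over 40 N, if the wrist force passes 120 N, or if a joint passes its speed limit or range.

## Working session

There is one attempt and no reset: what is moved stays moved. The work goes in short steps, each a Python script; the robot and the scene stay as the last script left them, time stands still between calls to the robot, and variables do not carry over. Pictures are saved under pics/ and viewed, at most 10 in all, crops included, and the job is handed in when it is done.

```bash
mkdir -p pics
cat > h.py <<'E'
import numpy as np, cv2
from bench import *
def snap(c,fn=None):
    P=camera_params(c); im=read_camera(c)
    if fn: cv2.imwrite('pics/'+fn,im[:,:,::-1])
    return im,P
def ray(P,uv):
    K=np.array(P["K"]);d=np.array(P["dist_coeffs"]);T=np.array(P["camera_from_world"])
    n=cv2.undistortPoints(np.array([[uv]],float),K,d)[0,0]
    R=T[:3,:3];return -R.T@T[:3,3], R.T@np.array([n[0],n[1],1])
def at_z(P,uv,z):
    o,v=ray(P,uv); return o+v*(z-o[2])/v[2]
def proj(P,X):
    T=np.array(P["camera_from_world"])
    r=cv2.Rodrigues(T[:3,:3])[0]
    return cv2.projectPoints(np.array(X,float).reshape(-1,3),r,T[:3,3],np.array(P["K"]),np.array(P["dist_coeffs"]))[0].reshape(-1,2)
E
python3 - <<'E'
from h import *
print(read_tcp_rot(),read_time_s())
for c in("top","side"):
    im,P=snap(c,c+'1.png')
    print(c,ray(P,(320,240)))
    for n,z in(("mill",0),("mill_top",.106),("rynd_end",.096),("handle",0),("bowl_pale",0),("bowl_small",0),("pestle",0)):
        for d in tip_of(c,n)[:3]: print(n,np.round(d["at"]),round(d["confidence"],2),at_z(P,d["at"],z).round(3))
a=cv2.imread('pics/top1.png');b=cv2.imread('pics/side1.png')
E
```

```text
[ 9.80767370e-01  1.95176032e-01 -3.19470481e-04 -1.25672798e-03] 0.0
top (array([0.44580275, 0.04408637, 1.28781849]), array([ 0.02593543,  0.01174384, -0.99994028]))
mill [298. 218.] 0.96 [0.538 0.12  0.   ]
mill_top [298. 215.] 0.81 [0.538 0.114 0.106]
rynd_end [292. 220.] 0.79 [0.527 0.13  0.096]
handle [455. 283.] 0.75 [ 0.363 -0.31   0.   ]
handle [409. 309.] 0.67 [ 0.293 -0.185  0.   ]
handle [394. 269.] 0.66 [ 0.4   -0.143  0.   ]
bowl_pale [421. 198.] 0.64 [ 0.596 -0.219  0.   ]
bowl_small [188. 242.] 0.58 [0.472 0.425 0.   ]
pestle [467. 155.] 0.72 [ 0.718 -0.348  0.   ]
side (array([0.43242111, 0.90670101, 1.05712317]), array([ 0.07767615, -0.66272159, -0.74488011]))
mill [309. 293.] 0.83 [0.546 0.125 0.   ]
mill_top [310. 258.] 0.58 [0.545 0.114 0.106]
mill_top [254. 436.] 0.39 [0.582 0.512 0.106]
rynd_end [322. 267.] 0.85 [0.519 0.127 0.096]
rynd_end [352. 157.] 0.69 [ 0.49  -0.232  0.096]
rynd_end [274. 148.] 0.28 [ 0.688 -0.237  0.096]
handle [386. 213.] 0.8 [ 0.393 -0.148  0.   ]
handle [425. 206.] 0.8 [ 0.295 -0.186  0.   ]
handle [369. 191.] 0.76 [ 0.44  -0.219  0.   ]
bowl_pale [306. 182.] 0.79 [ 0.605 -0.229  0.   ]
bowl_small [320. 423.] 0.77 [0.48  0.424 0.   ]
pestle [275. 147.] 0.83 [ 0.714 -0.359  0.   ]
```

View pics/top1.png

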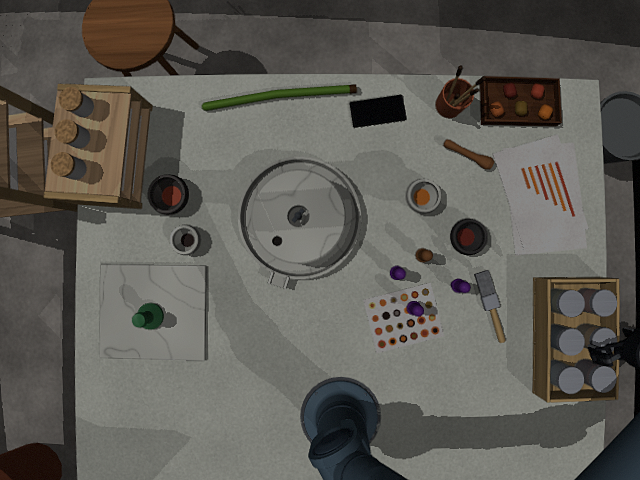

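View pics/side1.png

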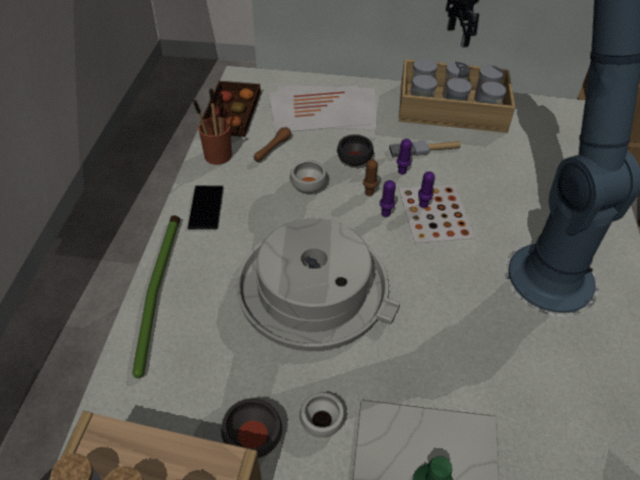

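Run:
```python
from h import *
a=cv2.imread('pics/top1.png');b=cv2.imread('pics/side1.png')
c=np.hstack([cv2.resize(b[130:230,340:440],(400,400),interpolation=cv2.INTER_CUBIC),cv2.resize(a[230:330,380:480],(400,400),interpolation=cv2.INTER_CUBIC)])
cv2.imwrite('pics/crop.png',c)
P=camera_params("top");S=camera_params("side")
print("hole top",at_z(P,(277,241),.106),"side",at_z(S,(341.5,282),.106))
print("handle mid top",at_z(P,(424,255),.1),"side base",at_z(S,(369,191),0))
print("wrist", [x.round(3) for x in ray(camera_params("wrist"),(320,240))])
from scipy.spatial.transform import Rotation as R
print(R.from_quat(read_tcp_rot()).as_matrix().round(2))
```

```text
hole top [0.47335669 0.16598409 0.106     ] side [0.47344102 0.16660374 0.106     ]
handle mid top [ 0.4400185  -0.20425373  0.1       ] side base [ 0.44074381 -0.22036668  0.        ]
wrist [array([ 0.319, -0.573,  0.375]), array([-0.269, -0.112, -0.957])]
[[ 0.92  0.38  0.  ]
 [ 0.38 -0.92  0.  ]
 [ 0.    0.   -1.  ]]
```

View pics/crop.png

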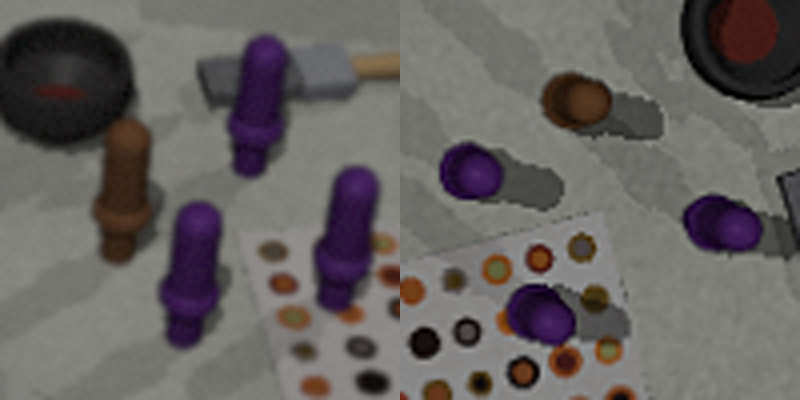

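The handle is the brown one at side (371,178) / top (424,255). The look-alikes at side (388,200), (405,155) and (427,190) are purple, so they are not meant. The dark hole is at top (277,241), and both cameras agree on it.

```bash
cat >> h.py <<'E'
s=2**-.5
Q=[s,s,0,0]   # tool x->+y, tool y->+x, z down
E
python3 - <<'E'
from h import *
from scipy.spatial.transform import Rotation as R
print(R.from_quat(Q).as_matrix().round(1))
move_ptp([.44,-.217,.25],Q)
im,P=snap("wrist","w1.png")
print(read_time_s(),read_eef_pos(),read_qpos(),[x.round(3) for x in ray(P,(320,240))])
for d in tip_of("wrist","handle"): print(d,at_z(P,d["at"],0))
E
```

```text
[[ 0.  1.  0.]
 [ 1.  0.  0.]
 [ 0.  0. -1.]]
2.425 [ 0.43950671 -0.2192341   0.2499881 ] [ 0.73496741  0.10309357 -0.37503641  1.95521055  0.04293499  1.09063881
  0.33769767] [array([ 0.44 , -0.145,  0.374]), array([ 0.   , -0.294, -0.956])]
{'at': [272.1, 119.6], 'confidence': 0.9} [ 0.39723465 -0.14541195  0.        ]
{'at': [170.5, 170.7], 'confidence': 0.86} [ 0.29905809 -0.19062528  0.        ]
{'at': [320.2, 197.9], 'confidence': 0.85} [ 0.44057663 -0.21787962  0.        ]
{'at': [245.3, 286.7], 'confidence': 0.7} [ 0.36339265 -0.30962628  0.        ]
```

View pics/w1.png

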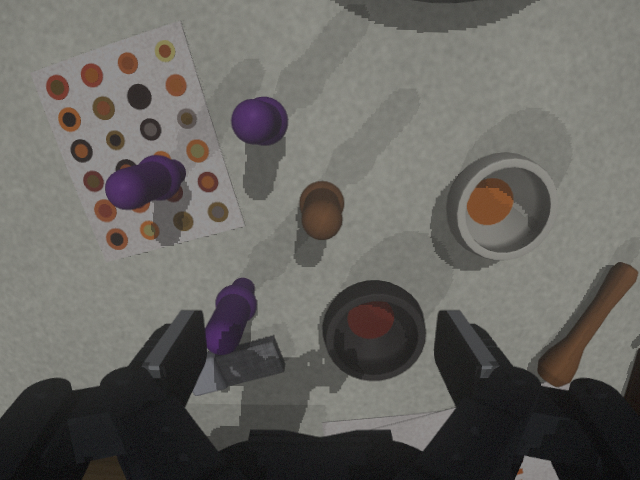

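Wrist view: the brown handle stands at (320,205) with its base at (320,198), i.e. (0.4405,-0.218), and it is clear of the fingers. I'll grasp it, then look down at the hole.

Run:
```python
from h import *
move_gripper(.06)
movel([.4405,-.2182,.12],Q,.15)
movel([.4405,-.2182,.073],Q,.08)
pause(.2); print(read_eef_pos(),read_ft_force())
move_gripper(0.02,45); pause(.2)
print(read_finger_gap(),read_grasp_force(),read_eef_pos(),read_ft_force())
p=read_eef_pos()
movel([.4405,-.2182,.25],Q,.15)
pause(.2);print(read_finger_gap(),read_grasp_force(),read_eef_pos(),read_ft_force())
# view of the stone with the hole: camera sits +75mm y of TCP
move_ptp([.49,.03,.27],Q); pause(.3)
im,P=snap("wrist","w2.png")
print(read_time_s(),read_eef_pos())
for n,z in(("mill_top",.106),("rynd_end",.096)):
  for d in tip_of("wrist",n)[:2]: print(n,d,at_z(P,d["at"],z))
```

```text
[ 0.44103265 -0.21840513  0.07356217] [ 0.01473724 -0.02191327 -0.07428134]
0.029500263478857647 44.33770000934601 [ 0.44090469 -0.21842281  0.07339594] [ 0.0285124  -0.58593791  3.04275473]
0.02921301542078914 44.36902463436127 [ 0.44002559 -0.2179595   0.2491036 ] [-0.02362873 -0.52598245 -0.21303001]
8.2583 [0.49000815 0.02893729 0.26986173]
mill_top {'at': [392.9, 104.4], 'confidence': 0.63} [0.54146386 0.11262175 0.106     ]
rynd_end {'at': [368.5, 85.6], 'confidence': 0.65} [0.525341   0.12573592 0.096     ]
```

View pics/w2.png

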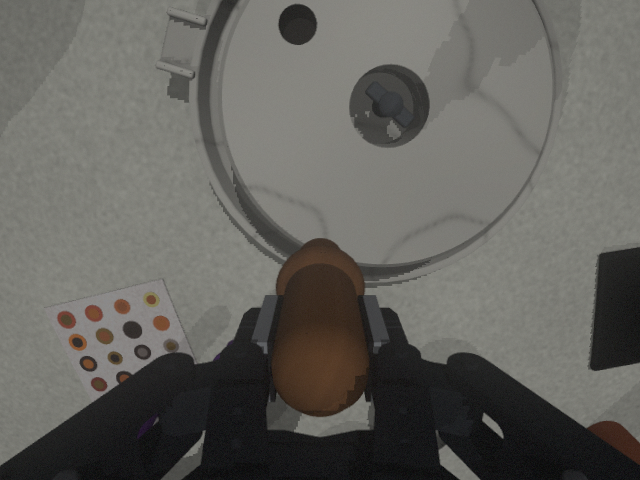

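The handle is held upright, and the hole is at (297,25) with the eye at (389,105). One nearer look will centre on the hole.

```bash
cat >> h.py <<'E'
def hole(im,P,guess):
    u,v=proj(P,[guess[0],guess[1],.106])[0]
    g=cv2.GaussianBlur(cv2.cvtColor(im,cv2.COLOR_RGB2GRAY),(3,3),0)
    best=None
    for th in (60,75,90):
        cs,_=cv2.findContours((g<th).astype(np.uint8),cv2.RETR_EXTERNAL,cv2.CHAIN_APPROX_NONE)
        for c in cs:
            if len(c)<30: continue
            e=cv2.fitEllipse(c)
            if np.hypot(e[0][0]-u,e[0][1]-v)<25:
                print(th,np.round(e,1) if 0 else e,at_z(P,e[0],.106).round(4))
E
python3 - <<'E'
from h import *
im=cv2.imread('pics/w2.png')[:,:,::-1].copy(); hole(im,camera_params("wrist"),(.4735,.166))
move_ptp([.474,.105,.24],Q); pause(.3)
im,P=snap("wrist","w3.png")
print(read_time_s(),read_eef_pos())
hole(im,P,(.4735,.166))
for n,z in(("mill_top",.106),("rynd_end",.096)):
  for d in tip_of("wrist",n)[:2]: print(n,d,at_z(P,d["at"],z))
print(proj(P,[*(read_eef_pos()[:2]),.24-.073]))
E
```

```text
60 ((297.0970458984375, 23.83734130859375), (36.159088134765625, 38.35982131958008), 177.91876220703125) [0.4757 0.1654 0.106 ]
75 ((297.13568115234375, 23.933629989624023), (36.831241607666016, 39.53810119628906), 176.9444580078125) [0.4757 0.1653 0.106 ]
90 ((297.18792724609375, 23.893287658691406), (37.77500534057617, 40.17205810546875), 177.41751098632812) [0.4757 0.1653 0.106 ]
9.1333 [0.47456531 0.10391938 0.2403077 ]
60 ((320.4412536621094, 141.25035095214844), (37.57728576660156, 38.17995834350586), 178.945556640625) [0.4759 0.1642 0.106 ]
75 ((320.40740966796875, 141.3439483642578), (38.60602569580078, 39.214725494384766), 2.2449841499328613) [0.4759 0.1642 0.106 ]
90 ((320.4632568359375, 141.2946014404297), (39.33045959472656, 40.0855712890625), 179.678466796875) [0.4759 0.1642 0.106 ]
mill_top {'at': [418.8, 220.3], 'confidence': 0.82} [0.542053   0.11227641 0.106     ]
rynd_end {'at': [393.3, 201.7], 'confidence': 0.61} [0.52602091 0.12298217 0.096     ]
rynd_end {'at': [389.6, 191.5], 'confidence': 0.44} [0.52313295 0.13008181 0.096     ]
[[318.19409418 263.45741716]]
```

View pics/w3.png

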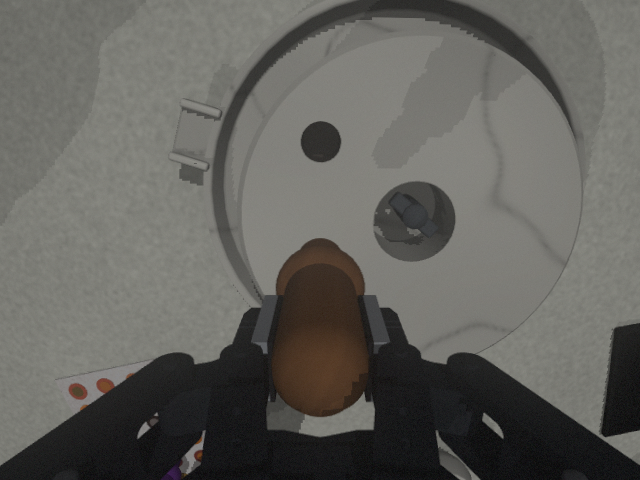

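Wrist view: the hole is at (320,141) and the tenon tip at (320,240), not tilted to the eye. I'll go just above the hole and compare tenon and hole in the same picture, which cancels the calibration error.

```bash
cat >> h.py <<'E'
from scipy.optimize import least_squares
def tenon(im,P,e,zoff=.0735):
    """handle axis offset from the TCP, by the outline of tenon and collar top edge in the picture"""
    hsv=cv2.cvtColor(im,cv2.COLOR_RGB2HSV)
    m=((hsv[:,:,0]<22)&(hsv[:,:,1]>90)&(hsv[:,:,2]>25)).astype(np.uint8)
    m[:, :260]=0; m[:,380:]=0
    n,l,st,_=cv2.connectedComponentsWithStats(m); k=1+np.argmax(st[1:,4]); m=l==k
    cols=np.arange(285,357); obs=np.array([np.argmax(m[:,c]) for c in cols],float)
    a=np.linspace(0,2*np.pi,90)
    def pred(d):
        pol=[]
        for zs,r in(((0,.034),.012),((.034,.044),.019)):
            pts=np.vstack([np.c_[e[0]+d[0]+r*np.cos(a),e[1]+d[1]+r*np.sin(a),np.full(90,e[2]-zoff+z)] for z in zs])
            h=cv2.convexHull(proj(P,pts).astype(np.float32))[:,0]; h=np.vstack([h,h[:1]])
            top=np.full(len(cols),1e3)
            for (x0,y0),(x1,y1) in zip(h[:-1],h[1:]):
                if abs(x1-x0)<1e-6: continue
                t=(cols-x0)/(x1-x0); ok=(t>=0)&(t<=1); top[ok]=np.minimum(top[ok],(y0+t*(y1-y0))[ok])
            pol.append(top)
        return np.minimum(*pol)
    r=least_squares(lambda d:np.clip(pred(d)-obs,-30,30),[0,0],diff_step=1e-3,x_scale=1e-3,loss='soft_l1')
    r=least_squares(lambda d:np.clip(pred(d*1e-3)-obs,-30,30),[0.1,.1],diff_step=.3,loss='soft_l1')
    return r.x*1e-3, np.abs(r.fun).mean(), np.median(np.abs(pred(r.x*1e-3)-obs))
E
python3 - <<'E'
from h import *
im=cv2.imread('pics/w3.png')[:,:,::-1].copy();P=camera_params("wrist");e=np.array(read_eef_pos())
d=tenon(im,P,e);print(d)
t=np.array([.4759,.1642])-d[0]; print("tcp target",t)
c=[t[0],t[1],.192]; move_ptp([t[0],t[1],.215],Q); movel(c,Q,.08); pause(.3)
e=np.array(read_eef_pos());im,P=snap("wrist","w4.png")
print(read_time_s(),e,read_ft_force(),tenon(im,P,e)); hole(im,P,(.4759,.1642))
cv2.imwrite('pics/w4c.png',cv2.resize(im[120:320,220:420,::-1],(600,600),interpolation=cv2.INTER_CUBIC))
E
```

```text
(array([0.00094457, 0.00042823]), np.float64(3.02518261747698), np.float64(2.880225057221935))
tcp target [0.47495543 0.16377177]
10.3833 [0.47527262 0.16389733 0.19242309] [ 0.7429162  -0.69805083 -0.45638999] (array([0.00065394, 0.00091976]), np.float64(2.9636293637806745), np.float64(2.548128822530174))
```

View pics/w4c.png

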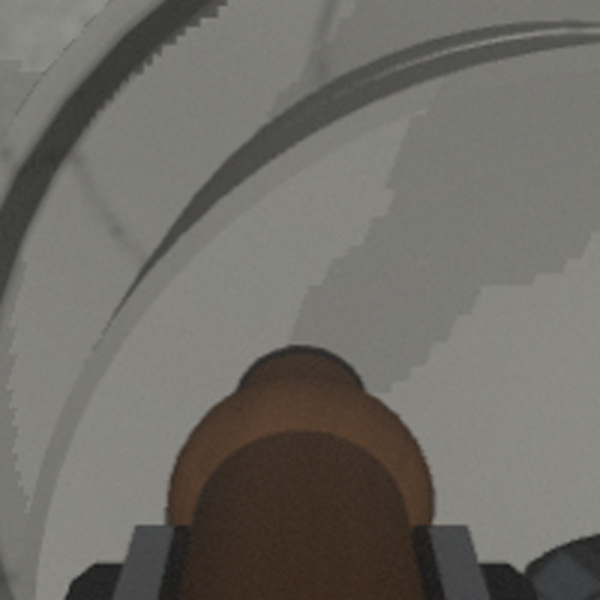

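The tenon covers the hole, leaving an even, thin dark rim sliver at crop (300,350). Next I'll feel downwards with light pecks in a small spiral.

```bash
cat >> h.py <<'E'
def F(): return np.array(read_ft_force())
E
python3 - <<'E'
from h import *
F0=np.mean([F() for _ in range(5)],0); t0=read_time_s()
c=np.array([.4752,.1636]); zc=.1795
offs=[(0,0)]+[(r*np.cos(a),r*np.sin(a)) for r,n in((.0008,6),(.0016,9),(.0024,13)) for a in np.linspace(0,2*np.pi,n,endpoint=False)]
movel([*c,.183],Q,.05); ok=False
for i,o in enumerate(offs):
    p=c+o; movel([*p,max(zc+.0015,.1805) if i==0 else zc+.0012],Q,.03)
    z=(zc+.0012) if i else .1805
    while z>zc-.0035:
        z-=.0006; movel([*p,z],Q,.02)
        f=F()-F0
        if f[2]>4: break
    e=np.array(read_eef_pos())
    print(i,(np.array(o)*1e3).round(1),"zcmd %.4f"%z,"e",e.round(4),"f",f.round(1),"t %.1f"%read_time_s(),flush=True)
    if f[2]<=4 and e[2]<zc-.003: ok=True;break
    if i==0 and z>.1775: zc=e[2]
    if read_time_s()-t0>22: break
print(ok)
E
```

```text
0 [0. 0.] zcmd 0.1781 e [0.4753 0.1638 0.1788] f [-2.3 -0.   6.2] t 12.0
1 [0.8 0. ] zcmd 0.1782 e [0.4761 0.1637 0.1788] f [-3.1  0.   6.1] t 13.0
2 [0.4 0.7] zcmd 0.1788 e [0.4755 0.1644 0.179 ] f [-3.1  0.3  4.5] t 13.7
3 [-0.4  0.7] zcmd 0.1782 e [0.4749 0.1644 0.1788] f [-2.8 -0.3  5.8] t 14.7
4 [-0.8  0. ] zcmd 0.1782 e [0.4744 0.1637 0.1787] f [-2.9  0.1  5.8] t 15.7
5 [-0.4 -0.7] zcmd 0.1782 e [0.4749 0.163  0.1787] f [-2.2  0.2  4.4] t 16.7
6 [ 0.4 -0.7] zcmd 0.1782 e [0.4756 0.163  0.1787] f [-1.9 -0.3  6.5] t 17.7
7 [1.6 0. ] zcmd 0.1782 e [0.4768 0.1638 0.1788] f [-2.8  0.7  5.8] t 18.7
8 [1.2 1. ] zcmd 0.1782 e [0.4764 0.1648 0.1788] f [-3.3 -0.1  6.3] t 19.7
9 [0.3 1.6] zcmd 0.1782 e [0.4755 0.1653 0.1788] f [-3.  -1.5  6.8] t 20.7
10 [-0.8  1.4] zcmd 0.1782 e [0.4744 0.1652 0.1788] f [-2.8  0.3  6.5] t 21.7
11 [-1.5  0.5] zcmd 0.1782 e [0.4737 0.1643 0.1788] f [-2.8  0.2  5.6] t 22.7
12 [-1.5 -0.5] zcmd 0.1782 e [0.4737 0.1632 0.1787] f [-2.3  1.1  5.7] t 23.7
13 [-0.8 -1.4] zcmd 0.1782 e [0.4745 0.1623 0.1785] f [-1.5 -0.5  5.6] t 24.7
14 [ 0.3 -1.6] zcmd 0.1752 e [0.4755 0.1619 0.1751] f [-0.6 -1.3  0.2] t 27.0
True
```

It dropped in at offset (0.3,-1.6) mm. I'll press it home in small steps and ease any lateral force.

Run:
```python
from h import *
p=np.array([.4755,.162]); z=.1752; F0=F(); e0=np.array(read_eef_pos())
while z>.1425:
    z-=.002 if z>.148 else .0007
    movel([*p,z],Q,.03); f=F()-F0
    p=p+np.clip(f[:2]*5e-5,-3e-4,3e-4)
    if z<.149 or abs(f).max()>3: print("%.4f"%z,p.round(4),np.array(read_eef_pos()).round(4),f.round(1),flush=True)
    if f[2]>7 : break
print(read_time_s(),read_finger_gap(),read_grasp_force())
```

```text
0.1472 [0.4753 0.1618] [0.4753 0.1619 0.147 ] [-1.  -1.  -1.4]
0.1465 [0.4753 0.1618] [0.4753 0.1619 0.1465] [-0.4  0.1  0.3]
0.1458 [0.4752 0.1618] [0.4753 0.1619 0.1459] [-0.7  0.7  0.4]
0.1451 [0.4752 0.1618] [0.4754 0.1619 0.1452] [-0.9 -0.2  0.2]
0.1444 [0.4751 0.1618] [0.4753 0.162  0.145 ] [-1.7 -1.   4.8]
0.1437 [0.4749 0.1617] [0.4753 0.1622 0.1448] [-3.7 -1.6  9.7]
31.7167 0.029009328015088754 45.59030055999756
```

Home, with contact at TCP z 0.1448. Now I'll turn the stone anticlockwise by the handle in small arc steps, correcting the radius from the measured radial force.

Run:
```python
from h import *
C=np.array([.5414,.1100]); h=np.array([.4753,.1620]); z=.1446
movel([*h,z],Q,.02); pause(.1); Fb=F(); print(Fb.round(1))
r=np.hypot(*(h-C)); a0=np.arctan2(*(h-C)[::-1]); a=a0; dr=0; trk=[]
while a<a0+np.radians(102):
    a+=np.radians(4); u=np.array([np.cos(a),np.sin(a)])
    movel([*(C+(r+dr)*u),z],Q,.05)
    f=F()-Fb; e=np.array(read_eef_pos()); fr=f[:2]@u; ft=f[:2]@[-u[1],u[0]]
    dr+=np.clip(fr*8e-5,-6e-4,6e-4); trk.append(e[:2])
    print("%.0f"%np.degrees(a),"fr %.1f ft %.1f fz %.1f dr %.2f"%(fr,ft,f[2],dr*1e3),e.round(4),flush=True)
    if np.abs(f).max()>22: print("STOP");break
print(read_time_s())
T=np.array(trk);x=np.linalg.lstsq(np.c_[2*T,np.ones(len(T))],(T**2).sum(1),rcond=None)[0];print(x[:2],np.sqrt(x[2]+x[:2]@x[:2]))
im,P=snap("top","t2.png")
for d in tip_of("top","rynd_end")[:2]: print(d,at_z(P,d["at"],.096))
```

```text
[-2.8 -3.8  5.6]
146 fr -0.6 ft -9.7 fz -6.4 dr -0.05 [0.4736 0.1593 0.1454]
150 fr -2.4 ft -8.0 fz -4.3 dr -0.24 [0.4699 0.1534 0.1452]
154 fr -2.2 ft -8.2 fz -3.9 dr -0.41 [0.467  0.1479 0.1451]
158 fr -2.9 ft -8.7 fz -3.3 dr -0.65 [0.4644 0.1423 0.1451]
162 fr -2.1 ft -8.1 fz -1.6 dr -0.82 [0.4624 0.1367 0.1451]
166 fr -2.7 ft -9.0 fz -1.2 dr -1.03 [0.4607 0.131  0.145 ]
170 fr -1.9 ft -9.4 fz -0.8 dr -1.18 [0.4596 0.1252 0.145 ]
174 fr -1.8 ft -8.4 fz 0.3 dr -1.33 [0.4587 0.1195 0.145 ]
178 fr -3.6 ft -8.7 fz 1.9 dr -1.62 [0.4583 0.1138 0.145 ]
182 fr -2.7 ft -8.7 fz 0.4 dr -1.83 [0.4583 0.1081 0.1449]
186 fr -2.8 ft -7.5 fz 1.2 dr -2.06 [0.4587 0.1024 0.1449]
190 fr -1.9 ft -7.7 fz 2.0 dr -2.21 [0.4594 0.0968 0.1449]
194 fr -3.3 ft -7.9 fz 3.2 dr -2.48 [0.4605 0.0912 0.1449]
198 fr -3.4 ft -8.6 fz 3.7 dr -2.75 [0.462  0.0858 0.1448]
202 fr -3.2 ft -6.9 fz 5.2 dr -3.00 [0.4638 0.0804 0.1448]
206 fr -2.9 ft -7.4 fz 5.1 dr -3.24 [0.4661 0.0752 0.1448]
210 fr -3.0 ft -7.0 fz 5.7 dr -3.48 [0.4687 0.0702 0.1448]
214 fr -2.6 ft -6.6 fz 6.5 dr -3.69 [0.4716 0.0653 0.1448]
218 fr -2.8 ft -6.1 fz 7.2 dr -3.91 [0.4749 0.0606 0.1447]
222 fr -1.9 ft -6.2 fz 7.6 dr -4.06 [0.4785 0.0562 0.1447]
226 fr -3.9 ft -5.9 fz 6.7 dr -4.38 [0.4823 0.052  0.1447]
230 fr -2.1 ft -5.9 fz 7.5 dr -4.55 [0.4865 0.0482 0.1447]
234 fr -2.0 ft -5.3 fz 9.3 dr -4.71 [0.4909 0.0446 0.1447]
238 fr -2.9 ft -4.6 fz 9.5 dr -4.94 [0.4955 0.0413 0.1447]
242 fr -2.2 ft -4.2 fz 9.2 dr -5.12 [0.5004 0.0384 0.1447]
246 fr -2.0 ft -4.1 fz 9.6 dr -5.27 [0.5054 0.0358 0.1448]
38.9333
[0.54143701 0.11072284] 0.08324292121638553
{'at': [304.1, 221.0], 'confidence': 0.66} [0.52466609 0.09864872 0.096     ]
```

The fitted circle gives about 102° of turn, with the handle down throughout. Next I'll ease the load, release and retreat upwards.

Run:
```python
from h import *
e=np.array(read_eef_pos())
movel([e[0],e[1],.1449],Q,.02); pause(.2); print(F().round(1),read_eef_pos())
move_gripper(.06); pause(.3); print(F().round(1),read_grasp_force(),read_finger_gap())
movel([e[0],e[1],.27],Q,.1)
movel([e[0],e[1]-.09,.30],Q,.15); pause(.3)
im,P=snap("wrist","w5.png"); print(read_time_s(),F().round(1))
for n,z in(("handle",.072),("rynd_end",.096),("mill_top",.106)):
  for d in tip_of("wrist",n)[:2]: print(n,d,at_z(P,d["at"],z))
c=np.array([.5414,.1107]);print(proj(P,[[*e[:2],.179],[*e[:2],.116]]))
S,Ps=snap("side","s2.png")
for n,z in(("handle",.072),("rynd_end",.096)):
  for d in tip_of("side",n)[:4]: print(n,d,at_z(Ps,d["at"],z))
cv2.imwrite('pics/fin.png',np.hstack([im[:,:,::-1][100:400,170:570],cv2.resize(S[190:340,220:420,::-1],(400,300))]))
```

```text
[-0.3  0.6  7.8] [0.50419182 0.03467608 0.14487077]
[ 0.9  0.6 -0.1] 0.0 0.060250929419269225
42.8333 [-0.2  0.5 -0.4]
handle {'at': [223.9, 268.1], 'confidence': 0.94} [ 0.41470383 -0.11494464  0.072     ]
handle {'at': [317.4, 97.8], 'confidence': 0.77} [0.50370334 0.03833237 0.072     ]
rynd_end {'at': [354.8, 17.9], 'confidence': 0.72} [0.53199602 0.09548988 0.096     ]
mill_top {'at': [317.3, 98.9], 'confidence': 0.49} [0.50379364 0.03584718 0.106     ]
[[319.4141036   92.88340616]
 [319.41641295  98.29553994]]
handle {'at': [400.2, 173.9], 'confidence': 0.86} [ 0.36847406 -0.21691839  0.072     ]
handle {'at': [332.8, 246.0], 'confidence': 0.74} [0.50495661 0.04356824 0.072     ]
handle {'at': [427.6, 205.4], 'confidence': 0.68} [ 0.29933051 -0.11597412  0.072     ]
handle {'at': [380.7, 212.0], 'confidence': 0.56} [ 0.40761641 -0.07720163  0.072     ]
rynd_end {'at': [320.6, 257.5], 'confidence': 0.8} [0.52473207 0.10043648 0.096     ]
rynd_end {'at': [254.6, 435.6], 'confidence': 0.5} [0.58212154 0.50734649 0.096     ]
```

View pics/fin.png

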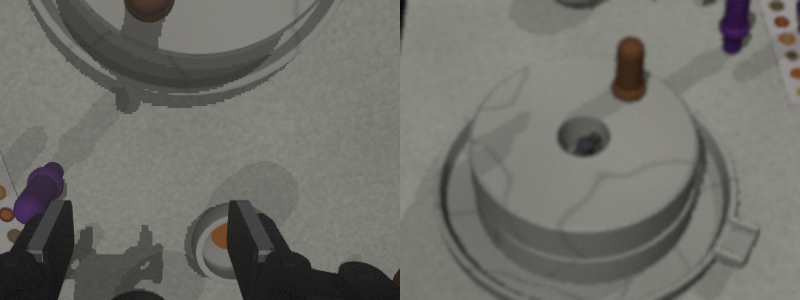

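The side view shows the handle upright with its collar on the stone at crop (630,90), and the stone has turned. The gripper is clear of everything, so I'll hand in.

```bash
python3 -c "
from bench import *
print(sign_off(),read_time_s())"
```

```text
the job is handed in; nothing more can be done
the job is handed in; nothing more can be done
```

The handle is home in its hole with the collar on the stone, the top stone was turned about 102° by the handle and then released, and I handed the job in at about 43 s of the 72 s limit; the sign-off gave no verdict.

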